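# Press the new name plates home along an award board

### The job

Four brass name plates stand proud on their pins in a curved row across the award board: run your fingertips along that row and gently press each plate in turn fully home, flat on the wood, starting with the longest and ending with the shortest. Do it in one pass, keeping the fingertips within 5 cm of the board until the last plate is down. Pick nothing up, do not shift the board, leave the trophy, jar and screwdriver where they are, and finish clear of everything.

Things in the scene. Friction and masses are not known exactly. Their poses are not given: they have to be found in the camera images.
- board: arch-topped wooden award board, 18 mm thick, lying loose and face up on the counter (1.4 to 2.4 kg). Origin at the centre of curvature of its arch, on its underside; its x axis points to the crown (the round end), z up. Outline: a half disc of radius 130 mm on the +x side and a rectangle 130 mm (x) by 260 mm (y) on the -x side. Two straight rows of five small brass plates near the square end and a round brass emblem near the crown are already fixed, 3 mm thick; leave them be.
- plate1_top (a point): centre of the upper face of the longest loose-standing brass plate, 52 mm long along the row, 20 mm wide, 3 mm thick, at about x 22.5, y -78 mm in the board's frame. The four plates form one shallow arc across the board with 16 mm gaps, ordered by length. Its x axis points across the row, y along it, z up. With the plate home this point is 21 mm above the board's underside; before, up to 27 mm. It moves with the plate.
- plate1 (a joint): how far the longest plate has been pushed in, m: 0 = standing 6 mm proud on its pins, 0.006 = home, flat on the wood. It starts between 0 and 0.0015, moves straight down only, resists with about 5 N of friction and stays where it is left.
- plate2_top (a point): centre of the upper face of the second longest loose-standing brass plate, 44 mm long along the row, 20 mm wide, 3 mm thick, at about x 34.6, y -14 mm in the board's frame. The four plates form one shallow arc across the board with 16 mm gaps, ordered by length. Its x axis points across the row, y along it, z up. With the plate home this point is 21 mm above the board's underside; before, up to 27 mm. It moves with the plate.
- plate2 (a joint): how far the second longest plate has been pushed in, m: 0 = standing 6 mm proud on its pins, 0.006 = home, flat on the wood. It starts between 0 and 0.0015, moves straight down only, resists with about 5 N of friction and stays where it is left.
- plate3_top (a point): centre of the upper face of the third longest loose-standing brass plate, 36 mm long along the row, 20 mm wide, 3 mm thick, at about x 31.4, y 42 mm in the board's frame. The four plates form one shallow arc across the board with 16 mm gaps, ordered by length. Its x axis points across the row, y along it, z up. With the plate home this point is 21 mm above the board's underside; before, up to 27 mm. It moves with the plate.
- plate3 (a joint): how far the third longest plate has been pushed in, m: 0 = standing 6 mm proud on its pins, 0.006 = home, flat on the wood. It starts between 0 and 0.0015, moves straight down only, resists with about 5 N of friction and stays where it is left.
- plate4_top (a point): centre of the upper face of the shortest loose-standing brass plate, 28 mm long along the row, 20 mm wide, 3 mm thick, at about x 18.2, y 90 mm in the board's frame. The four plates form one shallow arc across the board with 16 mm gaps, ordered by length. Its x axis points across the row, y along it, z up. With the plate home this point is 21 mm above the board's underside; before, up to 27 mm. It moves with the plate.
- plate4 (a joint): how far the shortest plate has been pushed in, m: 0 = standing 6 mm proud on its pins, 0.006 = home, flat on the wood. It starts between 0 and 0.0015, moves straight down only, resists with about 5 N of friction and stays where it is left.
- trophy: small trophy standing on the counter beyond the board's square end: dark wood base 60 x 60 x 26 mm, solid brass cup, 115 mm tall overall. Origin at the centre of its underside. Not to be disturbed.
- jar: glass jar with steel lid, 56 mm across, 68 mm tall, standing on the counter beside the board, near the longest plate's side. Origin at the centre of its underside. Not to be disturbed.
- screwdriver: screwdriver with black handle, 170 mm long, lying on the counter beside the board, on the shortest plate's side. Its x axis runs along it, tip to +x. Not to be disturbed.

How it is judged:
By the outcome, as a careful person would: the job done as asked, in the order asked, and still so for the second after the job is handed in, with the robot touching nothing.
It also fails if it takes over 48 s, if anything falls off the work surface, if the arm or the gripper's body presses on something with over 40 N, if the wrist force passes 120 N, or if a joint passes its speed limit or range.

### The arm

A 7-joint arm with a two-finger parallel gripper is mounted at the origin on the work surface. World frame = base frame: x ahead of the robot, y to its left, z up, the work surface at z = 0. Lengths are in m, angles in degrees, forces in N, time in s.
With the tool pointing down it reaches from about 0.35 to 0.9 m from the base axis. Payload 19.9 kg.
Tool frame: the origin (TCP) lies at the very end of the fingers, on their centre line; the grasp point (between the pads) lies tcp_to_grasp behind it (tcp_to_grasp is the distance from the TCP to the grasp point, in m); x points along the fingers, y is the direction in which the jaws open and shut, and the axes are right-handed (so a half turn about x gives the same grasp; the last joint's range is limited). The gripper opens to 85 mm and grips with 20 to 120 N. Pads are 22 mm wide; open, the fingers measure 114 mm over their backs; the gripper's body (76 mm by 85 mm) begins 54 mm behind the grasp point. The pads swing forward as they close: fully open they stand 13 mm farther back than shut.
Start: joints at [-2.378, 23.915, -0.59, 92.452, 0.269, 63.638, -3.037], TCP at [0.625, 0, 0.202] pointing down, gripper open.
Joint ranges: [-161.28, 161.28], [-22.2, 115.67], [-73.04, 71.86], [3.21, 147.25], [-68.34, 248.33], [10.77, 114.83], [-161.83, 161.83]. Speed limits (degrees/s): [108.29, 108.29, 136.94, 136.94, 172.46, 172.46, 172.46].

### API

Orientations are given as [roll, pitch, yaw] about the fixed x, y, z axes, in that order (R = Rz(yaw) Ry(pitch) Rx(roll)).
In Python, from station import * gives the robot as it stands.
- The arm moves only by the tool move_arm, never from a script. Its argument "increments" is a list of rows, each an object of numbers: "tx", "ty", "tz": the shift along the tool's x, y, z in mm; "spin": the turn about the tool's x in degrees. In form: [{"tx": .., "ty": .., "tz": .., "spin": ..}, ...]. A call has 1 to 12 rows; each row is the pose to reach, as a shift and turn from the pose measured when the call began, along the tool's axes at that moment; what a row does not reach only later rows make up. A row lasts 1/12 s, in which the tool goes at most 41.7 mm and 7.16 degrees, less where a joint would pass 70% of its speed; a pose out of reach is approached as far as the arm can. A call with a gripper value outside its range is refused whole. "hand" is the finger opening in mm, from 0 to 85.4, set as the call begins (left out, the last holds). The fingers move at their own pace and stop on an object; the grip force is fixed at half the most. Time passes only in rows, so rows that repeat a pose let the fingers close. It gives the time, the measured TCP pose, the force and the opening at its end, in the units of the state.
- observe(): the state, without advancing time (a new reading comes with each control period).
- camera(name): name is "scene" or "side" or "wrist"; returns a dict with "color" (420x560x3 uint8, red, green, blue), "intrinsics" (3x3 intrinsics, pixels), "R" (3x3) and "t" (3): a world point X has camera coordinates R X + t. Camera axes: x right, y down, z forward; pixel columns grow to the right and rows downward; lengths in m; the calibration is good to about 2 mm. A picture is of the moment at which its call begins. There is no depth.
- finish_job(): hands the job in, once; it reports no verdict.
Trained networks look in the newest picture that a camera, given by its name, has taken for a name from the list of things; names that differ only in an ending like _2 or _b are one class to them, and where a whole thing is asked for, a point or a joint stands for the part that bears it (a point fixed in the world has none). Each returns a list of dicts, best first, with "p" (0 to 1); they miss things now and then, are a little off and sometimes report something else, mostly with a low value. They report only what shows in the picture. A call takes as long as a camera call.
- search_frame(camera, query): "bbox" ([left, top, right, bottom] in pixels, round what is visible of it).
The state is a dict: "t": time; "q": joint angles; "joint_vel": joint speeds; "joint_torque": joint torques, N m; "eef_pos": TCP position; "tcp_rot": TCP orientation; "ft_force": force on the tool from outside, world axes, zero at the start; "ft_torque": the same for the moment, N m; "grip_width": opening from 0.0 (shut) to 1.0 (fully open).
Only numpy, scipy, OpenCV 4.12 (cv2) and the standard library are available. Lean on these libraries where they do the work, as an engineer would, in place of code of your own. Each camera call takes 0.05 s, during which the arm holds its last target.

## Working session

There is one attempt and no reset: what is moved stays moved. The work goes in short steps, Python scripts to look and compute and a tool call to move; the robot and the scene stay as the last step left them, time stands still between calls to the robot, and variables do not carry over. Pictures are saved under pics/ and viewed, and the job is handed in when it is done.

Besides the shell and the picture viewer there is one more tool, called as name([rows], argument=value, ...), one row to a line, values as JSON. move_arm: Moves the arm, as the interface text tells. Its arguments: {"type":"object","properties":{"increments":{"type":"array"},"hand":{"type":"number"}},"required":["increments"]}

```bash
mkdir -p pics; ls; python3 - <<'E'
from station import *
import cv2
s=observe();print(s)
for n in ["scene","side","wrist"]:
    c=camera(n);cv2.imwrite(f"pics/{n}0.png",c["color"][:,:,::-1])
    print(n,c["intrinsics"],c["R"],c["t"])
    for q in ["board","plate1_top","plate2_top","plate3_top","plate4_top","trophy","jar","screwdriver"]:
        print(q,[(d["p"],[round(x) for x in d["bbox"]]) for d in search_frame(n,q)][:5])
E
```

```text
pics
{'t': 0.0, 'q': array([-2.37873791, 23.94856577, -0.5913136 , 92.48624884,  0.27066317,
       63.63731939, -3.03573596]), 'joint_vel': array([-0.02283182,  0.07602133,  0.02147921, -0.0558598 , -0.00209285,
        0.01038261, -0.02714119]), 'joint_torque': array([ 3.43503270e-04, -8.64444852e+01,  6.79280274e-01, -4.34903777e+01,
        1.92400004e-02,  7.37222959e-03,  1.31192037e-04]), 'eef_pos': array([6.24613500e-01, 3.20467660e-07, 2.01849162e-01]), 'tcp_rot': array([ -85.06561618,   89.92920898, -175.06171648]), 'ft_force': array([ 0.79129126, -0.64960157,  0.13273538]), 'ft_torque': array([ 0.04066809,  0.03727819, -0.00609149]), 'grip_width': 0.9967732275905303}
scene [[429.17729002   0.         273.18995683]
 [  0.         429.17729002 220.34575393]
 [  0.           0.           1.        ]] [[-0.12123217  0.99261506  0.00425405]
 [ 0.84804781  0.10580093 -0.51925049]
 [-0.51586594 -0.05934222 -0.85461151]] [ 0.09671015 -0.47579516  1.23293191]
board [(0.65, [240, 168, 361, 277])]
plate1_top [(0.64, [252, 218, 279, 234])]
plate2_top [(0.62, [284, 229, 306, 239])]
pla
[... 803 characters left out ...]
24, 225, 356, 268])]
screwdriver [(0.97, [156, 184, 222, 210])]
wrist [[352.55743657   0.         279.50278031]
 [  0.         352.55743657 210.73494753]
 [  0.           0.           1.        ]] [[ 9.99999861e-01 -5.27126255e-04  1.83650551e-05]
 [-5.12456373e-04 -9.62749404e-01  2.70394753e-01]
 [-1.24851228e-04 -2.70394725e-01 -9.62749540e-01]] [-0.62639503 -0.03469752  0.37923114]
board [(0.69, [61, 5, 349, 284])]
plate1_top [(0.89, [235, 199, 269, 248])]
plate2_top [(0.71, [244, 142, 276, 187])]
plate3_top [(0.65, [235, 86, 260, 125])]
plate4_top [(0.71, [212, 34, 242, 70])]
trophy [(0.9, [0, 182, 90, 282])]
jar [(0.8, [262, 278, 317, 355]), (0.16, [235, 200, 269, 248])]
screwdriver []
```

View pics/wrist0.png

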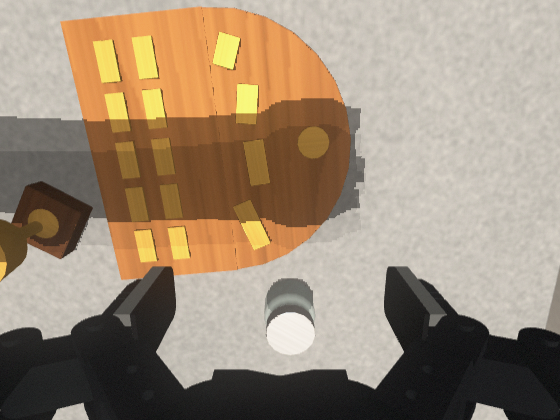

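View pics/scene0.png

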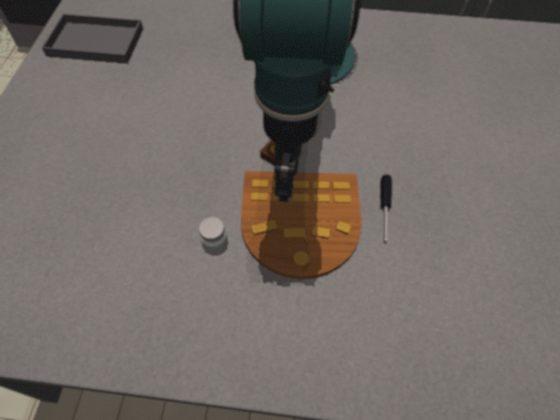

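View pics/side0.png

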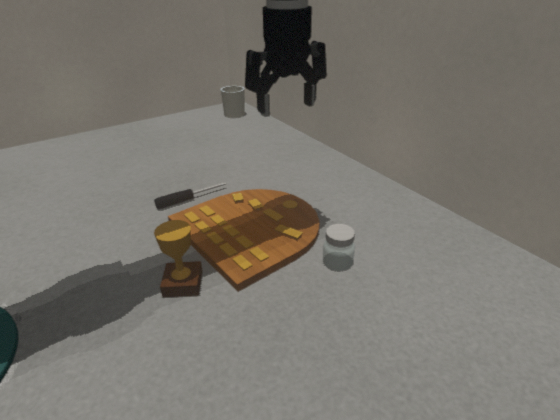

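```bash
cat > h.py <<'E'
import numpy as np, cv2
from scipy.optimize import least_squares
def rays(c,uv):
    uv=np.atleast_2d(uv).astype(float)
    d=np.c_[uv,np.ones(len(uv))]@np.linalg.inv(c["intrinsics"]).T@c["R"]
    return -c["R"].T@c["t"],d
def onz(c,uv,z):
    C,d=rays(c,uv); return C+d*((z-C[2])/d[:,2])[:,None]
def proj(c,X):
    p=np.atleast_2d(X)@c["R"].T+c["t"]; p=p@c["intrinsics"].T; return p[:,:2]/p[:,2:]
def b2w(p,X):
    X=np.atleast_2d(X);a=p[2];R=np.array([[np.cos(a),-np.sin(a)],[np.sin(a),np.cos(a)]])
    return np.c_[X[:,:2]@R.T+p[:2],X[:,2]]
th=np.linspace(-np.pi/2,np.pi/2,120)
OUT=np.r_[np.c_[.13*np.cos(th),.13*np.sin(th)],np.c_[np.linspace(0,-.13,40),np.full(40,.13)],np.c_[np.full(80,-.13),np.linspace(.13,-.13,80)],np.c_[np.linspace(-.13,0,40),np.full(40,-.13)]]
PL=np.array([[.0225,-.078],[.0346,-.014],[.0314,.042],[.0182,.09]])
E
python3 - <<'E'
from station import *
from h import *
c=camera("wrist");im=c["color"]
print("cam",-c["R"].T@c["t"])
hsv=cv2.cvtColor(im,cv2.COLOR_RGB2HSV)
m=((hsv[...,1]>110)&(hsv[...,0]<35)).astype(np.uint8)
m=cv2.morphologyEx(m,cv2.MORPH_OPEN,np.ones((3,3)))
n,l,st,ce=cv2.connectedComponentsWithStats(m);k=1+np.argmax(st[1:,4]);m=(l==k).astype(np.uint8)
cn=max(cv2.findContours(m,0,cv2.CHAIN_APPROX_NONE)[0],key=cv2.contourArea)[:,0]
def sil(p):
    X=np.r_[b2w(p,np.c_[OUT,np.zeros(len(OUT))]),b2w(p,np.c_[OUT,np.full(len(OUT),.018)])]
    h=cv2.convexHull(proj(c,X).astype(np.float32)); return h
sub=cn[::6].astype(np.float32)
def res(p):
    h=sil(p);return [cv2.pointPolygonTest(h,(float(a),float(b)),True) for a,b in sub]
r=least_squares(res,[.57,.1,0.1],loss="soft_l1",f_scale=1.5,diff_step=1e-4)
p=r.x;print("pose",p[:2],np.degrees(p[2]),"rms",np.sqrt(np.mean(np.square(res(p)))),np.median(np.abs(res(p))))
np.save("pose.npy",p)
W=b2w(p,np.c_[PL,np.full(4,.0265)]);print(W,proj(c,W))
o=im[:,:,::-1].copy();cv2.polylines(o,[sil(p).astype(int)],True,(255,0,0),1)
for u in proj(c,W): cv2.circle(o,tuple(int(x) for x in u),2,(0,0,255),-1)
for q in ["jar","trophy"]:
    for n in ["wrist","side","scene"]:
        cc=camera(n)
        for d in search_frame(n,q)[:1]:
            b=d["bbox"];print(q,n,b,"bottom-mid z0",onz(cc,[(b[0]+b[2])/2,b[3]],0),"mid z.034",onz(cc,[(b[0]+b[2])/2,(b[1]+b[3])/2],.034 if q=="jar" else .055))
cv2.imwrite("pics/fit0.png",o)
# plate from detected boxes
for n in ["wrist","scene","side"]:
    cc=camera(n)
    for i in range(4):
        for d in search_frame(n,f"plate{i+1}_top")[:1]:
            b=d["bbox"];print(n,i+1,onz(cc,[(b[0]+b[2])/2,(b[1]+b[3])/2],.0255)[0].round(4))
print(observe()["t"]); import station; print([x for x in dir(station) if not x.startswith('_')]); print(getattr(station,'tcp_to_grasp',None))
E
```

```text
cam [0.62642569 0.06880699 0.37449219]
pose [0.56712467 0.03080275] 5.082298815948534 rms 1.9145511682275456 0.9172898835069266
[[ 0.59644597 -0.04489739  0.0265    ]
 [ 0.60282885  0.01992289  0.0265    ]
 [ 0.59468059  0.07541924  0.0265    ]
 [ 0.57728033  0.12206119  0.0265    ]] [[250.66136773 225.56747862]
 [255.63697597 163.13324472]
 [245.91097296 104.46897381]
 [225.43034368  50.92467726]]
jar wrist [264.8, 280.3, 317.9, 358.6] bottom-mid z0 [[ 0.64108901 -0.22845951  0.        ]] mid z.034 [[ 0.63932445 -0.15084687  0.034     ]]
jar side [327.7, 221.3, 357.1, 267.9] bottom-mid z0 [[ 0.63045174 -0.16373963  0.        ]] mid z.034 [[ 0.64396525 -0.14457058  0.034     ]]
jar scene [201.8, 216.3, 227.6, 253.5] bottom-mid z0 [[ 0.66058916 -0.14038413  0.        ]] mid z.034 [[ 0.63489913 -0.14150674  0.034     ]]
trophy wrist [0.0, 180.1, 90.9, 282.3] bottom-mid z0 [[ 0.35248359 -0.12319834  0.        ]] mid z.034 [[ 0.40241255 -0.04114607  0.055     ]]
trophy scene [262.0, 140.9, 280.9, 162.6] bottom-mid z0 [[ 0.40456755 -0.05221411  0.        ]] mid z.034 [[ 0.41756172 -0.05064306  0.055     ]]
wrist 1 [ 0.5967 -0.0422  0.0255]
wrist 2 [0.6053 0.0198 0.0255]
wrist 3 [0.5978 0.0761 0.0255]
wrist 4 [0.5791 0.1239 0.0255]
scene 1 [ 0.5961 -0.0477  0.0255]
scene 2 [0.6056 0.0213 0.0255]
scene 3 [0.6062 0.02   0.0255]
scene 4 [0.5773 0.1243 0.0255]
side 1 [ 0.5917 -0.0507  0.0255]
side 2 [ 0.3887 -0.002   0.0255]
side 3 [0.5943 0.0784 0.0255]
2.75
['MotionError', 'camera', 'finish_job', 'observe', 'search_frame', 'tcp_to_grasp']
0.0187
```

View pics/fit0.png

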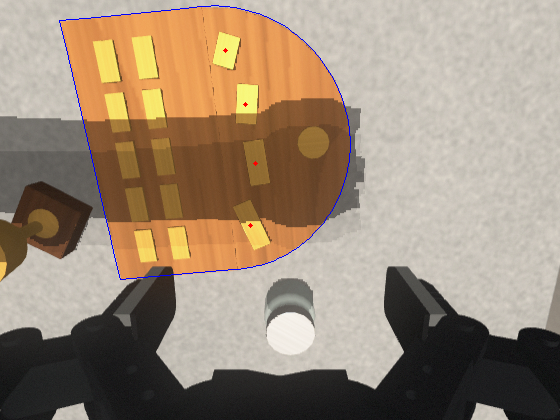

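```bash
cat >> h.py <<'E'
from scipy.spatial.transform import Rotation as Ro
TG=np.array([[.597,-.0445],[.6035,.0200],[.596,.0757],[.578,.1227]])
def st():
    from station import observe
    s=observe();R=Ro.from_euler("xyz",s["tcp_rot"],degrees=True).as_matrix()
    print("t",round(s["t"],2),"pos",(s["eef_pos"]*1e3).round(1),"F",s["ft_force"].round(1),"g",round(s["grip_width"],3))
    for i,g in enumerate(TG):
        print(i+1,"shift to plate z=27:",(R.T@(np.r_[g,.027]-s["eef_pos"])*1e3).round(1))
    return s,R
E
python3 -c "
from h import *
s,R=st();print(R.round(4))"
```

```text
t 2.75 pos [625.   -0.  202.5] F [-0.2 -0.1 -0.3] g 1.003
1 shift to plate z=27: [175.5 -28.   44.5]
2 shift to plate z=27: [175.5 -21.5 -20. ]
3 shift to plate z=27: [175.5 -29.  -75.7]
4 shift to plate z=27: [ 175.5  -47.  -122.7]
[[-1.e-04  1.e+00  0.e+00]
 [-0.e+00  0.e+00 -1.e+00]
 [-1.e+00 -1.e-04  0.e+00]]
```

move_arm([
  {"tx": 0,"ty": -4,"tz": 8},
  {"tx": 10,"ty": -10,"tz": 18},
  {"tx": 25,"ty": -18,"tz": 30},
  {"tx": 45,"ty": -24,"tz": 40},
  {"tx": 65,"ty": -28,"tz": 44},
  {"tx": 85,"ty": -28,"tz": 44.5},
  {"tx": 102,"ty": -28,"tz": 44.5},
  {"tx": 118,"ty": -28,"tz": 44.5},
  {"tx": 132,"ty": -28,"tz": 44.5},
  {"tx": 142,"ty": -28,"tz": 44.5},
  {"tx": 150,"ty": -28,"tz": 44.5},
  {"tx": 150,"ty": -28,"tz": 44.5},
], hand=0)

```text
$.increments[0]: bad value
```

```bash
python3 -c "
from h import *
from station import *
s,R=st()
for n in ['wrist','side']:
    c=camera(n);cv2.imwrite(f'pics/{n}1.png',c['color'][:,:,::-1])
"
```

```text
t 2.75 pos [625.   -0.  202.5] F [-0.2 -0.1 -0.3] g 1.003
1 shift to plate z=27: [175.5 -28.   44.5]
2 shift to plate z=27: [175.5 -21.5 -20. ]
3 shift to plate z=27: [175.5 -29.  -75.7]
4 shift to plate z=27: [ 175.5  -47.  -122.7]
```

View pics/wrist1.png

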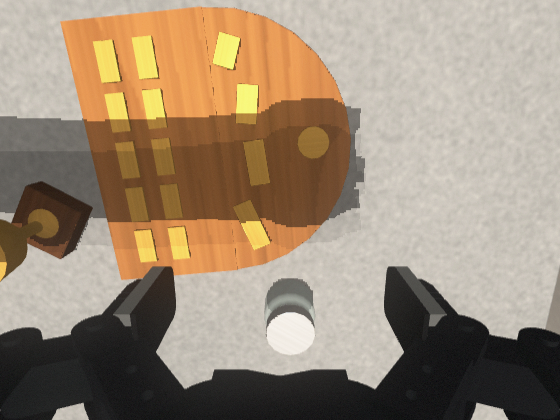

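View pics/side1.png

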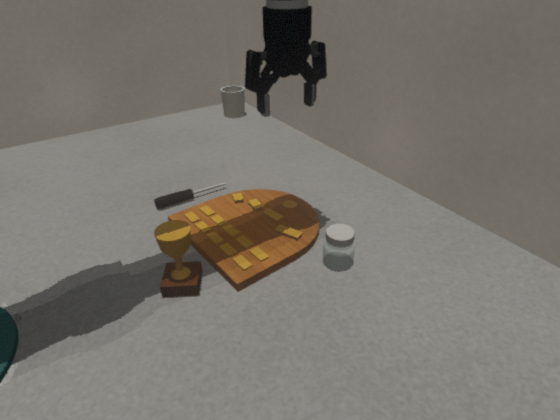

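The call was refused because the spin key was missing, so nothing moved.

move_arm([
  {"tx": 0,"ty": -4,"tz": 8,"spin": 0},
  {"tx": 10,"ty": -10,"tz": 18,"spin": 0},
  {"tx": 25,"ty": -18,"tz": 30,"spin": 0},
  {"tx": 45,"ty": -24,"tz": 40,"spin": 0},
  {"tx": 65,"ty": -28,"tz": 44,"spin": 0},
  {"tx": 85,"ty": -28,"tz": 44.5,"spin": 0},
  {"tx": 102,"ty": -28,"tz": 44.5,"spin": 0},
  {"tx": 118,"ty": -28,"tz": 44.5,"spin": 0},
  {"tx": 132,"ty": -28,"tz": 44.5,"spin": 0},
  {"tx": 142,"ty": -28,"tz": 44.5,"spin": 0},
  {"tx": 150,"ty": -28,"tz": 44.5,"spin": 0},
  {"tx": 150,"ty": -28,"tz": 44.5,"spin": 0},
], hand=0)

```text
t: 3.85
eef_pos: [0.5962, -0.0448, 0.0512]
tcp_rot: [-86.7, 89.9, -176.7]
ft_force: [-0.4, 0.6, -0.1]
grip_width: 0.002
```

```bash
python3 -c "
from h import *
from station import *
s,R=st()
for n in ['wrist','side']:
    c=camera(n);cv2.imwrite(f'pics/{n}2.png',c['color'][:,:,::-1])
"
```

```text
t 3.85 pos [596.2 -44.8  51.2] F [-0.4  0.6 -0.1] g 0.002
1 shift to plate z=27: [24.2  0.9 -0.3]
2 shift to plate z=27: [ 24.2   7.4 -64.8]
3 shift to plate z=27: [ 2.420e+01 -1.000e-01 -1.205e+02]
4 shift to plate z=27: [  24.2  -18.1 -167.5]
```

View pics/wrist2.png

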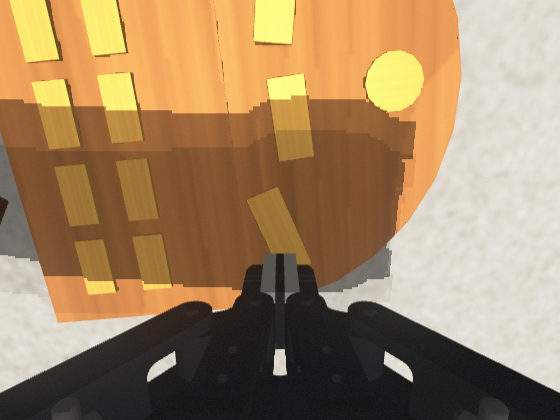

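View pics/side2.png

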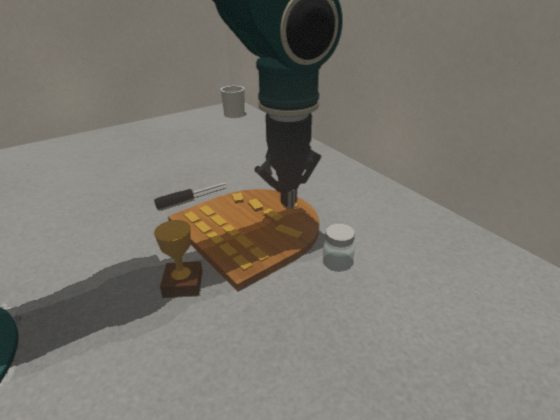

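The wrist view shows the shut fingers at pixel (280,260), over plate 1, and clear of the jar. I'll lower them onto it.

move_arm([
  {"tx": 6,"ty": 0.9,"tz": 0,"spin": 0},
  {"tx": 12,"ty": 0.9,"tz": 0,"spin": 0},
  {"tx": 17,"ty": 0.9,"tz": 0,"spin": 0},
  {"tx": 20,"ty": 0.9,"tz": 0,"spin": 0},
  {"tx": 22,"ty": 0.9,"tz": 0,"spin": 0},
  {"tx": 23.5,"ty": 0.9,"tz": 0,"spin": 0},
  {"tx": 25,"ty": 0.9,"tz": 0,"spin": 0},
  {"tx": 26,"ty": 0.9,"tz": 0,"spin": 0},
  {"tx": 27,"ty": 0.9,"tz": 0,"spin": 0},
  {"tx": 28,"ty": 0.9,"tz": 0,"spin": 0},
  {"tx": 28.5,"ty": 0.9,"tz": 0,"spin": 0},
  {"tx": 29,"ty": 0.9,"tz": 0,"spin": 0},
])

```text
t: 4.95
eef_pos: [0.5981, -0.0447, 0.0238]
tcp_rot: [69.4, 90.0, -20.6]
ft_force: [-0.7, 0.7, -0.4]
grip_width: -0.002
```

move_arm([
  {"tx": 1,"ty": 0,"tz": 0,"spin": 0},
  {"tx": 1.5,"ty": 0,"tz": 0,"spin": 0},
  {"tx": 2,"ty": 0,"tz": 0,"spin": 0},
  {"tx": 2,"ty": 0,"tz": 0,"spin": 0},
])

```text
t: 5.28
eef_pos: [0.598, -0.0447, 0.0217]
tcp_rot: [53.5, 90.0, -36.5]
ft_force: [-0.1, 0.5, 0.3]
grip_width: -0.002
```

```bash
python3 -c "
from h import *
from station import *
s,R=st();print(s['ft_force'],R.round(3))
for n in ['wrist','side']:
    c=camera(n);cv2.imwrite(f'pics/{n}3.png',c['color'][:,:,::-1])
"
```

```text
t 5.28 pos [598.  -44.7  21.7] F [-0.1  0.5  0.3] g -0.002
1 shift to plate z=27: [-5.3 -1.  -0.2]
2 shift to plate z=27: [ -5.3   5.5 -64.7]
3 shift to plate z=27: [  -5.3   -2.  -120.4]
4 shift to plate z=27: [  -5.3  -20.  -167.4]
[-0.10391618  0.46325062  0.33262826] [[ 0.  1. -0.]
 [-0. -0. -1.]
 [-1.  0.  0.]]
```

View pics/wrist3.png

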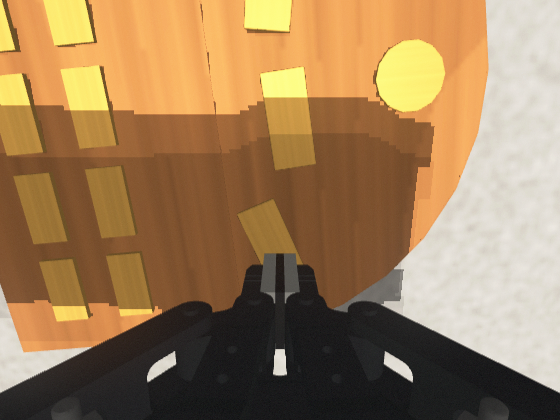

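View pics/side3.png

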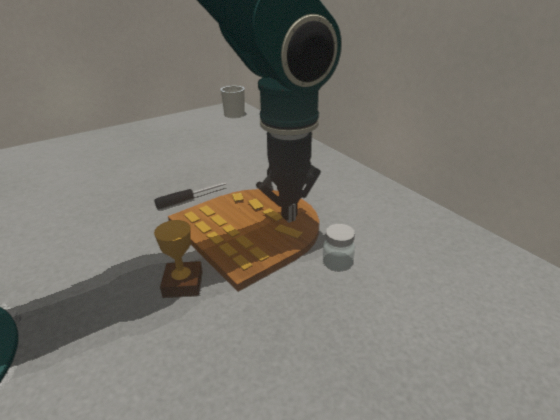

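```bash
python3 -c "
from h import *
from station import *
s=observe()
p=np.load('pose.npy')
for n in ['side','wrist']:
    c=camera(n); T=s['eef_pos']
    print(n,'tcp',proj(c,[T,T+[0,0,.01],T+[0,0,.02],T+[0,.011,0],T-[0,.011,0]]).round(1).tolist())
    print('p1',proj(c,b2w(p,[[.0225,-.078,.021],[.0225,-.078,.027]])).round(1).tolist(), [d['bbox'] for d in search_frame(n,'plate1_top')[:1]])
    im=c['color'][:,:,::-1]
    u=proj(c,T)[0].astype(int); k=im[max(0,u[1]-50):u[1]+40,u[0]-60:u[0]+60]
    k=cv2.resize(k,None,fx=6,fy=6,interpolation=cv2.INTER_NEAREST); cv2.imwrite(f'pics/z_{n}.png',k)
"
```

```text
side tcp [[289.3, 231.5], [289.3, 227.2], [289.3, 222.9], [286.1, 228.7], [292.6, 234.3]]
p1 [[288.7, 232.2], [288.7, 229.6]] [[274.2, 225.6, 301.1, 237.7]]
wrist tcp [[276.8, 248.4], [276.6, 256.0], [276.5, 264.4], [276.7, 228.4], [276.8, 267.8]]
p1 [[273.7, 248.3], [273.5, 252.7]] [[238.3, 199.7, 301.6, 262.5]]
```

View pics/z_side.png

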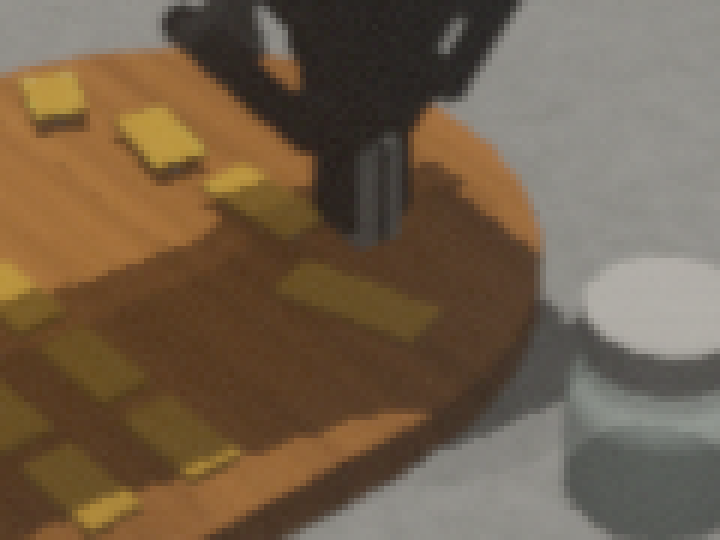

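The images disagree with the TCP reading. In both views the fingertips sit about 25–30 mm above the TCP point, which fits the zero contact force. I'll keep lowering in small, force-checked steps.

move_arm([
  {"tx": 2,"ty": -1,"tz": 0,"spin": 0},
  {"tx": 4,"ty": -1,"tz": 0,"spin": 0},
  {"tx": 6,"ty": -1,"tz": 0,"spin": 0},
  {"tx": 8,"ty": -1,"tz": 0,"spin": 0},
  {"tx": 10,"ty": -1,"tz": 0,"spin": 0},
  {"tx": 12,"ty": -1,"tz": 0,"spin": 0},
  {"tx": 12,"ty": -1,"tz": 0,"spin": 0},
])

```text
t: 6.17
eef_pos: [0.5968, -0.0447, 0.0093]
tcp_rot: [-77.6, 90.0, -167.6]
ft_force: [-0.7, -0.2, 0.0]
grip_width: -0.003
```

```bash
python3 -c "
from h import *
from station import *
s=observe();st()
for n in ['side','wrist']:
    c=camera(n); T=s['eef_pos']
    print(n,'tcp',proj(c,[T,T+[0,0,.01],T+[0,0,.02],T+[0,.011,0],T-[0,.011,0]]).round(1).tolist())
    im=c['color'][:,:,::-1]
    u=proj(c,T)[0].astype(int); k=im[max(0,u[1]-50):u[1]+40,u[0]-60:u[0]+60]
    k=cv2.resize(k,None,fx=6,fy=6,interpolation=cv2.INTER_NEAREST); cv2.imwrite(f'pics/z4_{n}.png',k)
"
```

```text
t 6.17 pos [596.8 -44.7   9.3] F [-0.7 -0.2  0. ] g -0.003
1 shift to plate z=27: [-17.7   0.2  -0.2]
2 shift to plate z=27: [-17.7   6.7 -64.7]
3 shift to plate z=27: [ -17.7   -0.8 -120.4]
4 shift to plate z=27: [ -17.7  -18.8 -167.4]
side tcp [[288.8, 236.9], [288.8, 232.7], [288.8, 228.5], [285.6, 234.1], [292.0, 239.7]]
wrist tcp [[276.6, 248.3], [276.4, 255.8], [276.2, 264.2], [276.5, 228.3], [276.6, 267.6]]
```

View pics/z4_side.png

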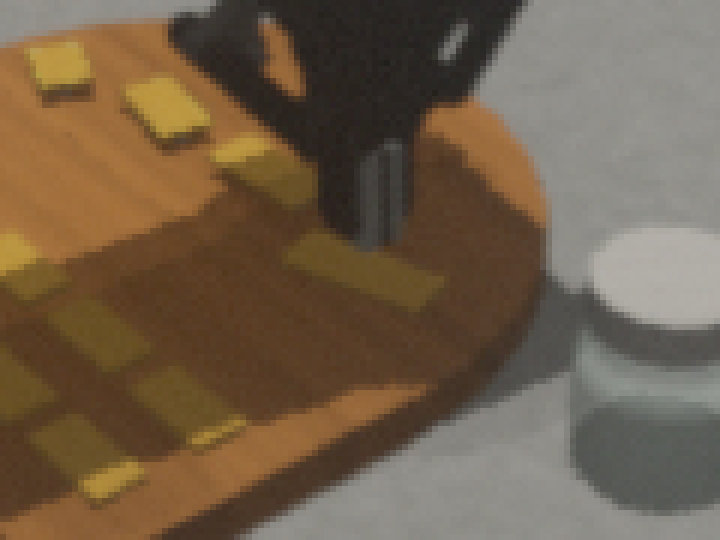

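View pics/z4_wrist.png

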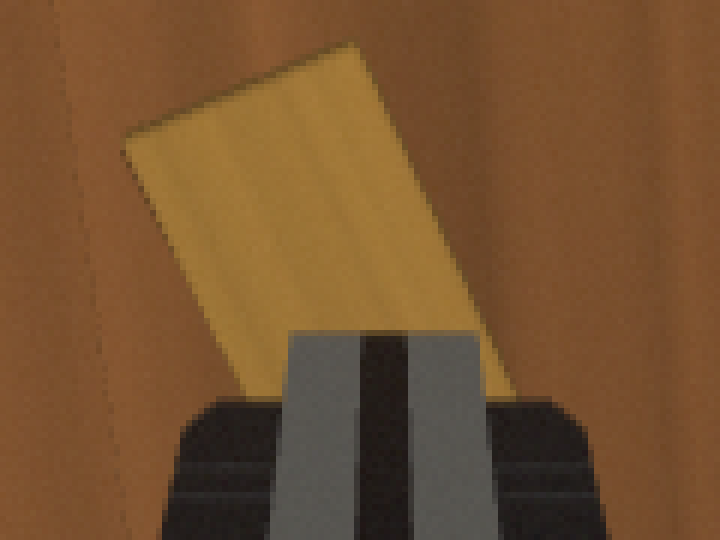

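move_arm([
  {"tx": 2,"ty": 0,"tz": 0,"spin": 0},
  {"tx": 4,"ty": 0,"tz": 0,"spin": 0},
  {"tx": 6,"ty": 0,"tz": 0,"spin": 0},
  {"tx": 7.5,"ty": 0,"tz": 0,"spin": 0},
  {"tx": 9,"ty": 0,"tz": 0,"spin": 0},
  {"tx": 10,"ty": 0,"tz": 0,"spin": 0},
  {"tx": 11,"ty": 0,"tz": 0,"spin": 0},
  {"tx": 12,"ty": 0,"tz": 0,"spin": 0},
])

```text
t: 6.93
eef_pos: [0.5971, -0.0447, -0.0023]
tcp_rot: [62.9, 90.0, -27.1]
ft_force: [0.3, 0.0, -0.6]
grip_width: -0.0
```

move_arm([
  {"tx": 1,"ty": 0,"tz": 0,"spin": 0},
  {"tx": 2,"ty": 0,"tz": 0,"spin": 0},
  {"tx": 3,"ty": 0,"tz": 0,"spin": 0},
])

```text
t: 7.18
eef_pos: [0.5971, -0.0447, -0.0052]
tcp_rot: [68.2, 90.0, -21.8]
ft_force: [-1.3, -0.2, 4.6]
grip_width: 0.005
```

move_arm([
  {"tx": 0.7,"ty": 0,"tz": 0,"spin": 0},
  {"tx": 1.4,"ty": 0,"tz": 0,"spin": 0},
  {"tx": 2.1,"ty": 0,"tz": 0,"spin": 0},
  {"tx": 2.8,"ty": 0,"tz": 0,"spin": 0},
  {"tx": 3.5,"ty": 0,"tz": 0,"spin": 0},
])

```text
t: 7.6
eef_pos: [0.5973, -0.0447, -0.008]
tcp_rot: [78.3, 90.0, -11.7]
ft_force: [-11.3, 0.8, 33.6]
grip_width: 0.0
```

```bash
cat > look.py <<'E'
from h import *
from station import *
import sys
s=observe();st();k0=sys.argv[1]
for n in ['side','wrist']:
    c=camera(n); T=s['eef_pos']
    im=c['color'][:,:,::-1]
    u=proj(c,T+[0,0,.03])[0].astype(int); k=im[max(0,u[1]-55):u[1]+35,u[0]-60:u[0]+60]
    cv2.imwrite(f'pics/{k0}_{n}.png',cv2.resize(k,None,fx=6,fy=6,interpolation=cv2.INTER_NEAREST))
E
python3 look.py a
```

```text
t 7.6 pos [597.3 -44.7  -8. ] F [-11.3   0.8  33.6] g 0.0
1 shift to plate z=27: [-35.   -0.3  -0.2]
2 shift to plate z=27: [-35.    6.2 -64.7]
3 shift to plate z=27: [ -35.    -1.3 -120.4]
4 shift to plate z=27: [ -35.   -19.3 -167.4]
```

View pics/a_side.png

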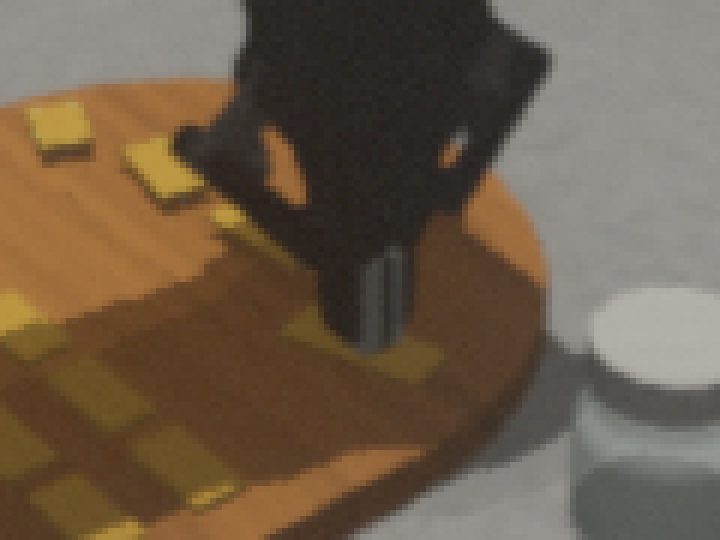

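View pics/a_wrist.png

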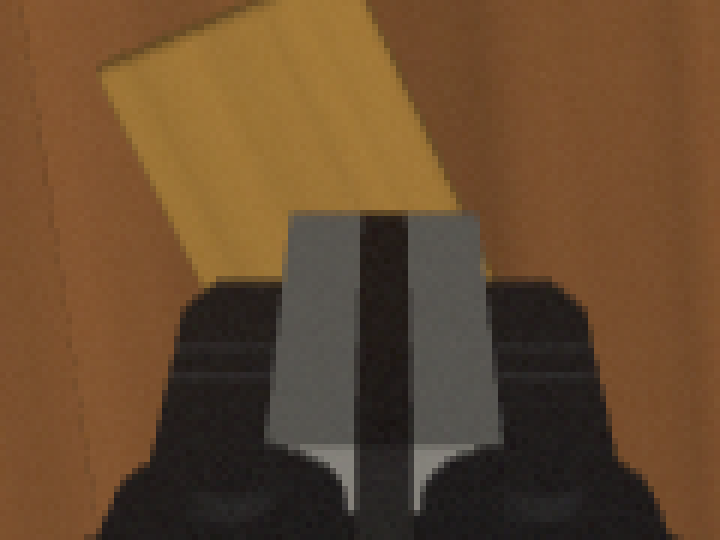

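move_arm([
  {"tx": 0.6,"ty": -1,"tz": 0,"spin": 0},
  {"tx": 0.6,"ty": -1,"tz": 0,"spin": 0},
])

```text
t: 7.87
eef_pos: [0.5971, -0.0447, -0.0078]
tcp_rot: [87.9, 89.9, -2.1]
ft_force: [-1.2, 0.7, 12.7]
grip_width: 0.001
```

Plate 1 is at a hard stop at z≈-7.9, well above the friction force. That gives a tip offset of about 29 mm, which matches the images. Next is a low lift and a move to plate 2.

move_arm([
  {"tx": -4,"ty": 0,"tz": 0,"spin": 0},
  {"tx": -10,"ty": 0,"tz": 0,"spin": 0},
  {"tx": -11,"ty": 1.5,"tz": -12,"spin": 0},
  {"tx": -11,"ty": 3,"tz": -26,"spin": 0},
  {"tx": -11,"ty": 4.5,"tz": -40,"spin": 0},
  {"tx": -11,"ty": 6.2,"tz": -54,"spin": 0},
  {"tx": -11,"ty": 6.4,"tz": -62,"spin": 0},
  {"tx": -11,"ty": 6.4,"tz": -64.7,"spin": 0},
  {"tx": -11,"ty": 6.4,"tz": -64.7,"spin": 0},
])

```text
t: 8.62
eef_pos: [0.6034, 0.0212, 0.0031]
tcp_rot: [89.6, 89.9, -0.4]
ft_force: [0.6, -0.7, -0.4]
grip_width: -0.003
```

```bash
python3 look.py b
```

```text
t 8.62 pos [603.4  21.2   3.1] F [ 0.6 -0.7 -0.4] g -0.003
1 shift to plate z=27: [-23.9  -6.4  65.7]
2 shift to plate z=27: [-23.9   0.2   1.2]
3 shift to plate z=27: [-24.   -7.2 -54.5]
4 shift to plate z=27: [ -24.   -25.2 -101.5]
```

View pics/b_side.png

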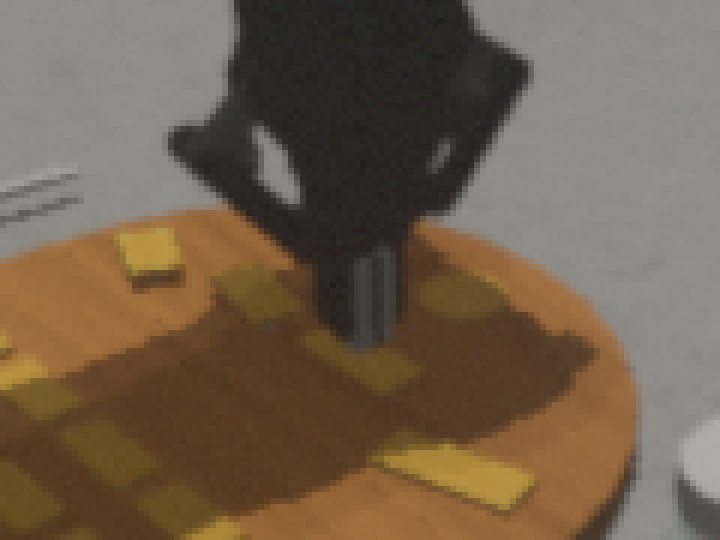

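View pics/b_wrist.png

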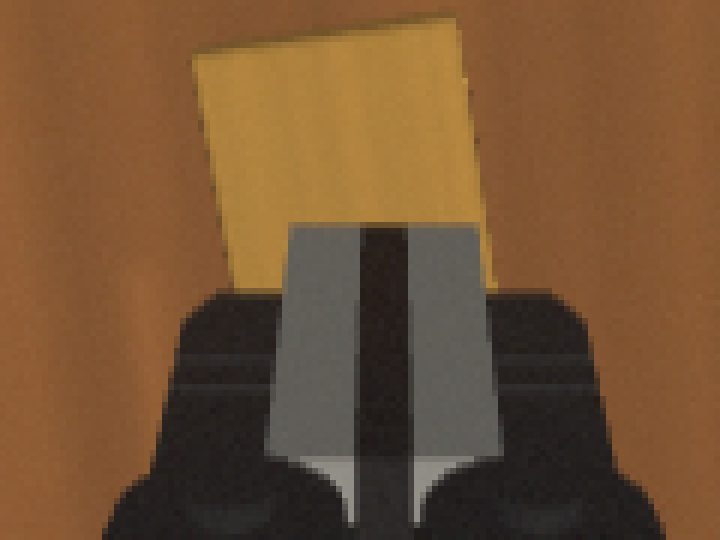

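Plate 1 now looks flush, at about (460,475) in the side crop, and the tips are over plate 2. Pressing plate 2.

move_arm([
  {"tx": 2,"ty": 0,"tz": 1,"spin": 0},
  {"tx": 4,"ty": 0,"tz": 1,"spin": 0},
  {"tx": 5.5,"ty": 0,"tz": 1,"spin": 0},
  {"tx": 6.5,"ty": 0,"tz": 1,"spin": 0},
  {"tx": 7.5,"ty": 0,"tz": 1,"spin": 0},
  {"tx": 8.5,"ty": 0,"tz": 1,"spin": 0},
  {"tx": 9.3,"ty": 0,"tz": 1,"spin": 0},
  {"tx": 10,"ty": 0,"tz": 1,"spin": 0},
  {"tx": 10.6,"ty": 0,"tz": 1,"spin": 0},
  {"tx": 11,"ty": 0,"tz": 1,"spin": 0},
  {"tx": 11.2,"ty": 0,"tz": 1,"spin": 0},
])

```text
t: 9.63
eef_pos: [0.6036, 0.0183, -0.0078]
tcp_rot: [74.9, 89.8, -15.2]
ft_force: [-3.7, -4.0, 13.1]
grip_width: -0.001
```

move_arm([
  {"tx": 0.4,"ty": 0,"tz": 0,"spin": 0},
  {"tx": 0.7,"ty": 0,"tz": 0,"spin": 0},
  {"tx": 0.7,"ty": 0,"tz": 0,"spin": 0},
])

```text
t: 9.88
eef_pos: [0.6037, 0.0183, -0.0078]
tcp_rot: [75.0, 89.8, -15.1]
ft_force: [-5.7, -3.6, 16.8]
grip_width: -0.002
```

move_arm([
  {"tx": -4,"ty": 0,"tz": 0,"spin": 0},
  {"tx": -10,"ty": 0,"tz": 0,"spin": 0},
  {"tx": -11,"ty": -1.5,"tz": -10,"spin": 0},
  {"tx": -11,"ty": -3,"tz": -22,"spin": 0},
  {"tx": -11,"ty": -5,"tz": -35,"spin": 0},
  {"tx": -11,"ty": -6.5,"tz": -47,"spin": 0},
  {"tx": -11,"ty": -7.5,"tz": -54,"spin": 0},
  {"tx": -11,"ty": -7.7,"tz": -57,"spin": 0},
  {"tx": -11,"ty": -7.7,"tz": -57,"spin": 0},
])

```text
t: 10.63
eef_pos: [0.5957, 0.0766, 0.003]
tcp_rot: [77.5, 89.9, -12.4]
ft_force: [-0.4, -0.3, -0.7]
grip_width: -0.001
```

```bash
python3 look.py c
```

```text
t 10.63 pos [595.7  76.6   3. ] F [-0.4 -0.3 -0.7] g -0.001
1 shift to plate z=27: [-23.9   1.2 121.1]
2 shift to plate z=27: [-24.    7.8  56.6]
3 shift to plate z=27: [-24.    0.3   0.9]
4 shift to plate z=27: [-24.1 -17.6 -46.1]
```

View pics/c_side.png

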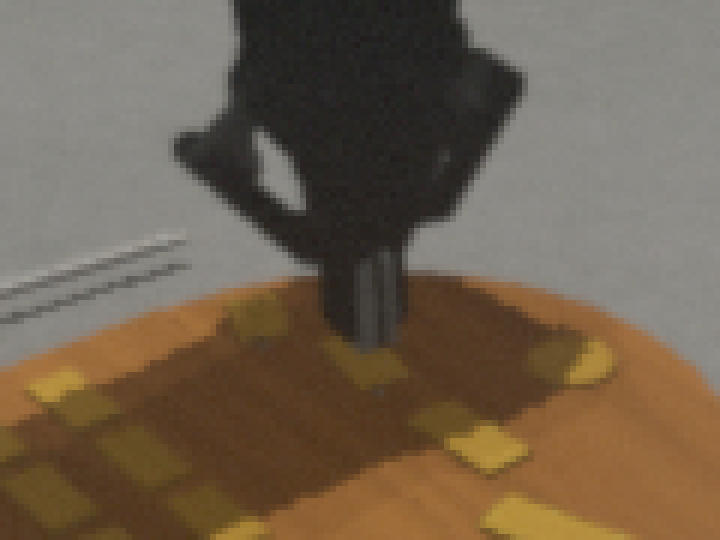

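View pics/c_wrist.png

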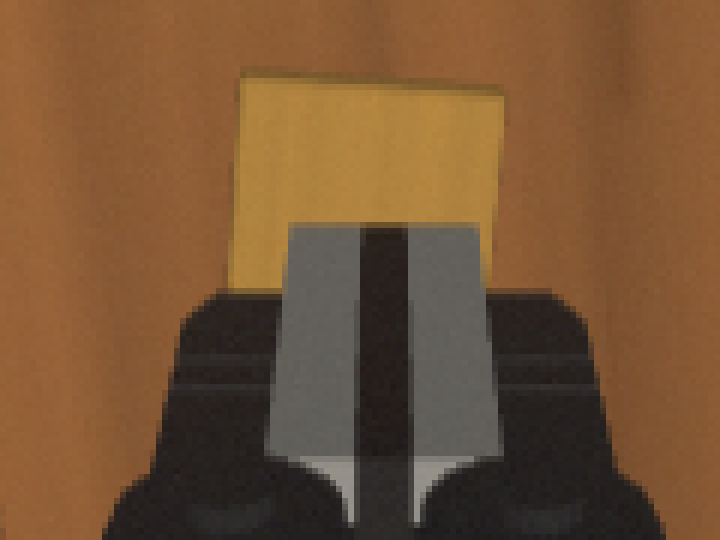

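Plates 1 and 2 look flush, and the tips are over plate 3. Pressing plate 3.

move_arm([
  {"tx": 2,"ty": 0,"tz": 0.5,"spin": 0},
  {"tx": 4,"ty": 0,"tz": 0.5,"spin": 0},
  {"tx": 5.5,"ty": 0,"tz": 0.5,"spin": 0},
  {"tx": 6.5,"ty": 0,"tz": 0.5,"spin": 0},
  {"tx": 7.5,"ty": 0,"tz": 0.5,"spin": 0},
  {"tx": 8.5,"ty": 0,"tz": 0.5,"spin": 0},
  {"tx": 9.3,"ty": 0,"tz": 0.5,"spin": 0},
  {"tx": 10,"ty": 0,"tz": 0.5,"spin": 0},
  {"tx": 10.6,"ty": 0,"tz": 0.5,"spin": 0},
  {"tx": 11,"ty": 0,"tz": 0.5,"spin": 0},
  {"tx": 11.4,"ty": 0,"tz": 0.5,"spin": 0},
  {"tx": 11.4,"ty": 0,"tz": 0.5,"spin": 0},
])

```text
t: 11.73
eef_pos: [0.5962, 0.0742, -0.0078]
tcp_rot: [66.8, 89.8, -23.3]
ft_force: [-4.3, -4.9, 14.5]
grip_width: -0.006
```

move_arm([
  {"tx": 0.4,"ty": 0,"tz": 0,"spin": 0},
  {"tx": 0.7,"ty": 0,"tz": 0,"spin": 0},
  {"tx": 0.7,"ty": 0,"tz": 0,"spin": 0},
])

```text
t: 11.98
eef_pos: [0.5963, 0.0742, -0.0078]
tcp_rot: [67.6, 89.8, -22.4]
ft_force: [-6.3, -3.6, 17.2]
grip_width: 0.004
```

Plate 3 is at its stop. Moving to plate 4 at (578,122.7).

move_arm([
  {"tx": -4,"ty": 0,"tz": 0,"spin": 0},
  {"tx": -10,"ty": 0,"tz": 0,"spin": 0},
  {"tx": -11,"ty": -4,"tz": -9,"spin": 0},
  {"tx": -11,"ty": -8,"tz": -20,"spin": 0},
  {"tx": -11,"ty": -12,"tz": -31,"spin": 0},
  {"tx": -11,"ty": -16,"tz": -41,"spin": 0},
  {"tx": -11,"ty": -18,"tz": -46,"spin": 0},
  {"tx": -11,"ty": -18,"tz": -48,"spin": 0},
  {"tx": -11,"ty": -18,"tz": -48,"spin": 0},
])

```text
t: 12.73
eef_pos: [0.5781, 0.123, 0.003]
tcp_rot: [67.1, 89.8, -22.9]
ft_force: [0.4, -0.5, -0.6]
grip_width: 0.0
```

```bash
python3 look.py d
```

```text
t 12.73 pos [578.1 123.    3. ] F [ 0.4 -0.5 -0.6] g 0.0
1 shift to plate z=27: [-23.8  18.9 167.5]
2 shift to plate z=27: [-23.8  25.4 103. ]
3 shift to plate z=27: [-23.9  17.9  47.3]
4 shift to plate z=27: [-24.   -0.1   0.3]
```

View pics/d_side.png

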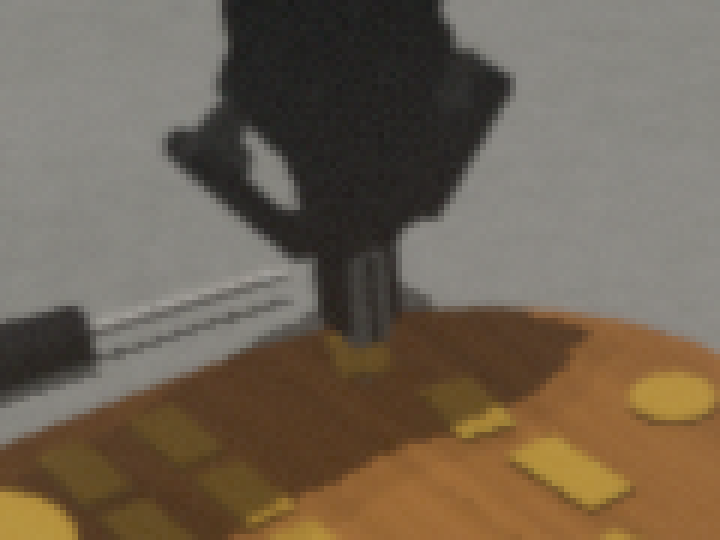

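View pics/d_wrist.png

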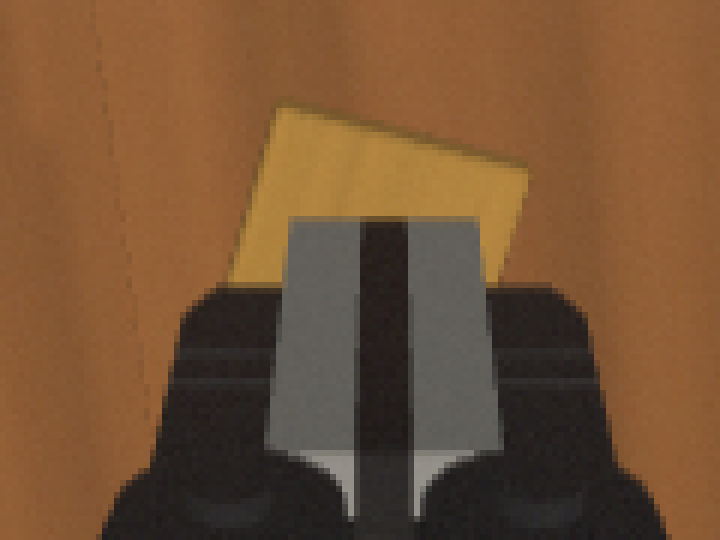

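The tips are over plate 4. Pressing it.

move_arm([
  {"tx": 2,"ty": 0,"tz": 0,"spin": 0},
  {"tx": 4,"ty": 0,"tz": 0,"spin": 0},
  {"tx": 5.5,"ty": 0,"tz": 0,"spin": 0},
  {"tx": 6.5,"ty": 0,"tz": 0,"spin": 0},
  {"tx": 7.5,"ty": 0,"tz": 0,"spin": 0},
  {"tx": 8.5,"ty": 0,"tz": 0,"spin": 0},
  {"tx": 9.3,"ty": 0,"tz": 0,"spin": 0},
  {"tx": 10,"ty": 0,"tz": 0,"spin": 0},
  {"tx": 10.6,"ty": 0,"tz": 0,"spin": 0},
  {"tx": 11,"ty": 0,"tz": 0,"spin": 0},
  {"tx": 11.4,"ty": 0,"tz": 0,"spin": 0},
  {"tx": 11.4,"ty": 0,"tz": 0,"spin": 0},
])

```text
t: 13.83
eef_pos: [0.5786, 0.1216, -0.0078]
tcp_rot: [62.3, 89.8, -27.8]
ft_force: [-3.6, -5.7, 15.2]
grip_width: 0.002
```

move_arm([
  {"tx": 0.4,"ty": 0,"tz": 0,"spin": 0},
  {"tx": 0.7,"ty": 0,"tz": 0,"spin": 0},
  {"tx": 0.7,"ty": 0,"tz": 0,"spin": 0},
])

```text
t: 14.08
eef_pos: [0.5787, 0.1216, -0.0078]
tcp_rot: [63.4, 89.8, -26.7]
ft_force: [-6.3, -4.5, 18.5]
grip_width: 0.001
```

move_arm([
  {"tx": -4,"ty": 0,"tz": 0,"spin": 0},
  {"tx": -12,"ty": 0,"tz": 0,"spin": 0},
  {"tx": -20,"ty": 0,"tz": 0,"spin": 0},
  {"tx": -26,"ty": 0,"tz": 0,"spin": 0},
  {"tx": -28,"ty": 0,"tz": 0,"spin": 0},
  {"tx": -28,"ty": 0,"tz": 0,"spin": 0},
])

```text
t: 14.58
eef_pos: [0.579, 0.1218, 0.021]
tcp_rot: [73.8, 89.7, -16.3]
ft_force: [-0.3, -0.2, 0.5]
grip_width: -0.001
```

```bash
python3 - <<'E'
from h import *
from station import *
st();c=camera("side");im=c["color"][190:280,160:330,::-1]
cv2.imwrite("pics/e.png",cv2.resize(im,None,fx=4.5,fy=4.5,interpolation=cv2.INTER_CUBIC))
E
```

```text
t 14.58 pos [579.  121.8  21. ] F [-0.3 -0.2  0.5] g -0.001
1 shift to plate z=27: [ -5.7  18.3 166.3]
2 shift to plate z=27: [ -5.8  24.7 101.8]
3 shift to plate z=27: [-5.9 17.1 46.1]
4 shift to plate z=27: [-6.  -1.  -0.9]
```

View pics/e.png

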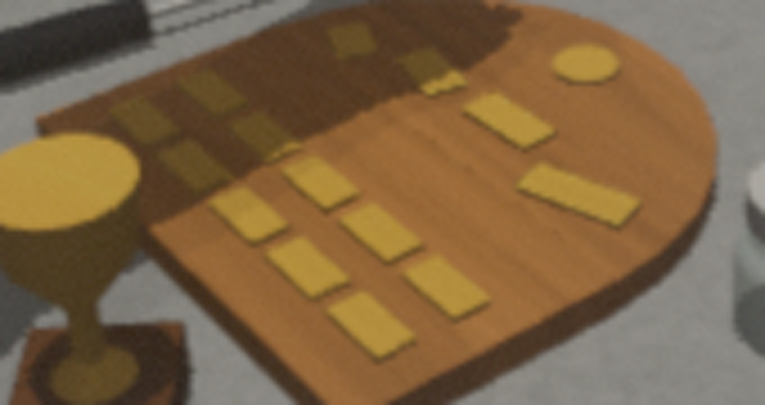

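All four plates look as flush as the fixed ones. I'll lift the arm well clear.

move_arm([
  {"tx": -10,"ty": 0,"tz": 0,"spin": 0},
  {"tx": -25,"ty": 0,"tz": 0,"spin": 0},
  {"tx": -42,"ty": 0,"tz": 0,"spin": 0},
  {"tx": -60,"ty": 0,"tz": 0,"spin": 0},
  {"tx": -80,"ty": 0,"tz": 0,"spin": 0},
  {"tx": -100,"ty": 0,"tz": 0,"spin": 0},
  {"tx": -120,"ty": 0,"tz": 0,"spin": 0},
  {"tx": -140,"ty": 0,"tz": 0,"spin": 0},
  {"tx": -155,"ty": 0,"tz": 0,"spin": 0},
  {"tx": -165,"ty": 0,"tz": 0,"spin": 0},
  {"tx": -170,"ty": 0,"tz": 0,"spin": 0},
  {"tx": -170,"ty": 0,"tz": 0,"spin": 0},
])

```text
t: 15.63
eef_pos: [0.5783, 0.122, 0.1912]
tcp_rot: [75.7, 89.7, -14.4]
ft_force: [0.2, 0.5, -0.9]
grip_width: -0.001
```

```bash
python3 - <<'E'
from h import *
from station import *
s,R=st();c=camera("wrist");cv2.imwrite("pics/f.png",c["color"][:,:,::-1])
p=np.load('pose.npy');o=c["color"][:,:,::-1].copy()
for h in (0,.018):
    cv2.polylines(o,[proj(c,b2w(p,np.c_[OUT,np.full(len(OUT),h)])).astype(int)],True,(255,0,0),1)
cv2.imwrite("pics/f.png",o)
c=camera("side");cv2.imwrite("pics/g.png",c["color"][:,:,::-1])
E
```

```text
t 15.63 pos [578.3 122.  191.2] F [ 0.2  0.5 -0.9] g -0.001
1 shift to plate z=27: [164.5  18.2 166.3]
2 shift to plate z=27: [164.5  24.6 101.8]
3 shift to plate z=27: [164.4  17.   46.1]
4 shift to plate z=27: [164.2  -1.1  -0.9]
```

View pics/f.png

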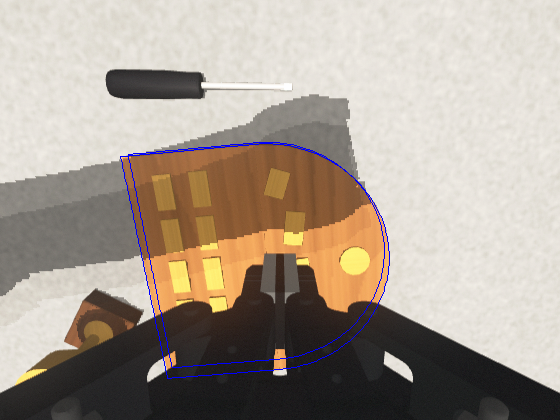

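View pics/g.png

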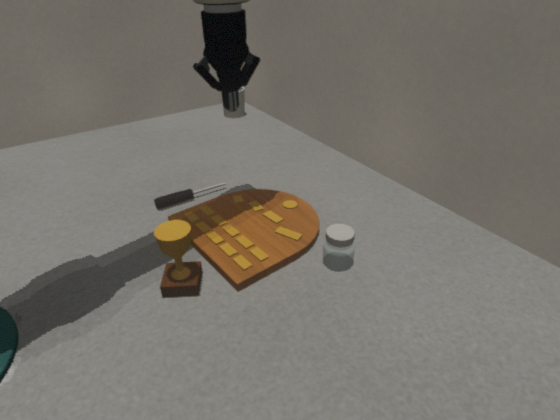

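The board outline still matches the first fit. The jar (340,247), trophy (180,260) and screwdriver (190,195) have not moved, and the arm is clear.

```bash
python3 -c "
from station import *
print(finish_job())"
```

```text
the job is handed in; nothing more can be done
None
```

I pressed all four plates home in one low pass, longest to shortest, with the fingers shut, and handed the job in at about 16 s of the 48 s allowed.

- **Plates:** every plate ended against a hard stop at the same reported TCP height, about -7.8 mm. The last readings there were 13–19 N, well above the roughly 5 N of friction. In the last pictures all four look as flush as the fixed plates.
- **Surroundings:** the board outline still matches the first fit, and the trophy, jar and screwdriver look unmoved. The arm finished about 0.2 m above the board with no contact force.
- **Disagreement:** the reported TCP lay about 29 mm below the real fingertips. Both camera views and the contact heights showed this, so I went by force and pictures instead of the reported height.
- **Harder press:** plate 1 briefly took 34 N when it reached its stop. The other three took less than 19 N at every reading.

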